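Index the rosette table a quarter turn

TASK

The leaded rosette on the geared rotary table must be brought round a quarter for the next petals. Swing the clamp lever fully off, turn the handwheel exactly three full turns clockwise (seen from above) so that its crank handle ends where it started, then swing the clamp lever fully back on and let go. Never turn the wheel with the clamp on, and leave everything else on the bench where it is.

Things in the scene. Friction and masses are not known exactly. Their poses are not given: they have to be found in the camera images.
- wheel_axis (a point): point on the handwheel's upright axis, at the grasping height of its crank handle (160 mm above the bench). The handwheel is a level three-spoked dark steel wheel, 138 mm over its rim, rim top 128 mm above the bench, on a grey gear housing (100 x 100 mm). The indexer is bolted down. This point's axes are the indexer's: seen from above the rotary table's axis lies at (120, 200) mm and the clamp pivot at (0, 165) mm from the wheel axis; its z is up.
- crank_grip (a point): middle of the gripping part of the handwheel's upright crank handle: a black plastic sleeve 22 mm across and 50 mm high (132 to 182 mm above the bench; this point is at 160 mm), 52 mm from the wheel axis. The sleeve spins freely on its spindle, so it can be pinched from above and led round in a circle without turning the gripper. The wheel resists with about 0.12 N m (2.5 N at the handle) and stays where it is left.
- handwheel (a joint): angle of the handwheel in rad; grows clockwise seen from above, 6.283 for each full turn; starts anywhere between 0 and 6.2. It can be turned too far: there is no stop at three turns.
- rim_mark (a point): small brass dot on the top edge of the rotary table (steel disc 220 mm across, top 80 mm above the bench, with a leaded glass rosette dogged on it), 105 mm from its axis. The worm gear turns the table one twelfth as much as the handwheel, also clockwise: 30 degrees a turn, 90 degrees for three.
- clamp_knob (a point): middle of the upright black knob (22 mm across, 98 to 132 mm above the bench; this point is at 115 mm) at the end of the clamp lever, a level steel arm (12 mm thick, at 84 to 96 mm) 55 mm long on an upright pivot at the near side of the rotary table. It can be pinched or pushed from above; the knob does not spin on the arm.
- clamp_pivot (a point): point on the upright axis of the clamp lever, at the height of its knob's middle (115 mm above the bench)
- clamp (a joint): angle of the clamp lever in rad: 0 (a stop) is on, as at the start to within 0.06, the lever then lying along the indexer's own -x from its pivot; it grows clockwise seen from above to 1.57 (a stop), fully off, the lever then lying along the indexer's own +y. It resists with about 0.08 N m (1.5 N at the knob) and stays where it is left.
- solder_reel: reel of solder standing on its flange, 64 mm across, 44 mm high, left of or before the indexer; not to be moved
- flux_jar: closed glass jar, 52 mm across, 70 mm high, beside the indexer's handwheel; not to be moved
- grozing_pliers: flat-lying pliers, 150 mm long, 14 mm high, beside the indexer's handwheel; not to be moved
- came_hammer: small hammer lying on the bench at the right; not to be moved
- offcut_stack: three glass offcuts in a stack, about 110 x 80 mm, 12 mm high, at the left; not to be moved
- nugget_bowl: white bowl of glass nuggets, 100 mm across, 40 mm high, at the right; not to be moved
- came_bars: four lead came bars lying side by side, 260 mm long, 8 mm high, at the left; not to be moved

How it is judged (in metres and radians):
On the way, in this order (a step that is already met when the one before it is completed fails the run):
1. the clamp lever is swung fully off before the table has been turned (value of joint clamp above 1.35 rad and distance of rim_mark from where it was at the start of the episode below 0.006 m), for 0.1 s.
2. with the clamp off, the handwheel has been given three full turns clockwise and stands still (value of joint clamp above 1.2 rad and distance of rim_mark from where it was at the start of the episode between 0.146 and 0.1508 m and value of joint handwheel above 15 rad and velocity of joint handwheel between -0.3 and 0.3 rad/s), for 0.2 s.
At the end, for the whole second after the job is handed in: The clamp lever is back on (within 0.15 rad of its stop), and the table stands a quarter turn clockwise of where it started, within about 1.8 degrees (the handwheel three full turns on, within about 21 degrees), at rest; everything else lies where it was, within 30 mm (value of joint clamp below 0.15 rad and distance of rim_mark from where it was at the start of the episode between 0.146 and 0.1508 m and value of joint handwheel above 15 rad and velocity of joint handwheel between -0.1 and 0.1 rad/s); the robot touches nothing.
It fails at once if the handwheel is turned while the clamp is on (value of joint clamp below 0.6 rad and (velocity of joint handwheel above 1 rad/s or velocity of joint handwheel below -1 rad/s)).
It fails at once if something else on the bench is moved by more than 30 mm (distance of any of solder_reel, flux_jar, grozing_pliers, came_hammer, offcut_stack, nugget_bowl, came_bars from where it was at the start of the episode above 0.03 m).
It also fails if it takes over 67 s, if anything falls off the work surface, if the arm or the gripper's body presses on something with over 40 N, if the wrist force passes 120 N, or if a joint passes its speed limit or range.

ROBOT

A 7-joint arm with a two-finger parallel gripper is mounted at the origin on the work surface. World frame = base frame: x ahead of the robot, y to its left, z up, the work surface at z = 0. Lengths are in m, angles in degrees, forces in N, time in s.
With the tool pointing down it reaches from about 0.4 to 0.875 m from the base axis. Payload 19.3 kg.
Tool frame: the origin (TCP) lies at the very end of the fingers, on their centre line; the grasp point (between the pads) lies 19 mm behind it (ctrl.tcp_to_grasp is the distance from the TCP to the grasp point, in m); z points along the fingers, y is the line along which they close (so a half turn about z gives the same grasp; the last joint's range is limited). The gripper opens to 85 mm and grips with 20 to 120 N. Pads are 22 mm wide; open, the fingers measure 114 mm over their backs; the gripper's body (76 mm by 85 mm) begins 54 mm behind the grasp point. The pads swing forward as they close: fully open they stand 13 mm farther back than shut.
Start: joints at [72.067, 29.874, -2.08, 91.645, 1.215, 58.505, -6.463], TCP at [0.15, -0.607, 0.231] pointing down, gripper open.
Joint ranges: [-166.77, 166.77], [-17.47, 122.26], [-85.68, 81.53], [9.62, 139.38], [-72.42, 252.41], [9.2, 110.78], [-144.41, 144.41]. Speed limits (degrees/s): [108.29, 108.29, 136.94, 136.94, 172.46, 172.46, 172.46].

INTERFACE

Orientations are given as a 3x3 rotation matrix whose columns are the frame's x, y, z axes.
In Python, from rig import state, cams, workorder, ctrl gives the robot as it stands.
- The arm moves only by the tool step_arm, never from a script. Its arguments are lists of equal length, an entry for each row: "offset": the shift along the tool's x, y, z in mm, a list of three; "twist": the turn about the tool's z in degrees. In form: {"offset": [[x, y, z], ...], "twist": [twist, ...]}. A call has 1 to 12 rows; each row shifts and turns the commanded pose from where the row before left it, along the tool's axes as they then stand; what a row does not reach is not made up. A row lasts 1/10 s, in which the tool goes at most 50 mm and 8.59 degrees, less where a joint would pass 70% of its speed; a pose out of reach is approached as far as the arm can. A call is refused whole if a number of a shift passes 50 or a number of a turn 8.59, either way. A call with a gripper value outside its range is refused whole. "claw" is the closure, from -1 (fully open) to 1 (shut), set as the call begins (left out, the last holds). The fingers move at their own pace and stop on an object; "newtons" is the grip in N (left out, the last holds). Time passes only in rows, so rows that do not move let the fingers close. It gives the time, the measured TCP pose, the force, the opening and the grip force at its end, in the units of the state.
- state(): the state, without advancing time (a new reading comes with each control period).
- cams.capture(name): name is "scene" or "top" or "wrist"; returns (picture, depth): 420x560x3 uint8, blue, green, red; 420x560 float32, m along the optical axis (not along the pixel's ray), 0 where there is no reading.
- cams.camera_params(name): a dict with "fx", "fy", "cx", "cy" (pixels), "k1" (the pictures are not rectified: a ray, as slopes to the right and down, at radius r is drawn at 1 + k1 r^2 times it, then the intrinsics apply), "eye" and "attitude" of the camera in the world. Camera axes: x right, y up, looking along -z (the intrinsics and any distortion apply to the point x, -y, -z); pixel columns grow to the right and rows downward; lengths in m; the calibration is good to about 2 mm. A picture is of the moment at which its call begins: read the wrist's pose just before it. camera_params takes no time and is no camera call; for the wrist camera it gives the pose at the moment of the call.
- workorder.hand_in(): hands the job in; it is judged then, once.
The state is a dict: "clock": time; "joint_positions": joint angles; "dq": joint speeds; "joint_efforts": joint torques, N m; "position": TCP position; "tcp_rot": TCP orientation; "wrist_force": force on the tool from outside, world axes, zero at the start; "ft_torque": the same for the moment, N m; "gripper_width": finger opening in m; "gripper_force": force on a finger pad.
Only numpy, scipy, OpenCV 4.12 (cv2) and the standard library are available. Lean on these libraries where they do the work, as an engineer would, in place of code of your own. Each camera call takes 0.05 s, during which the arm holds its last target. There are 200 camera calls.

## Working session

There is one attempt and no reset: what is moved stays moved. The work goes in short steps, Python scripts to look and compute and a tool call to move; the robot and the scene stay as the last step left them, time stands still between calls to the robot, and variables do not carry over. Pictures are saved under pics/ and viewed, at most 10 in all, crops included, and the job is handed in when it is done.

Besides the shell and the picture viewer there is one more tool, called as a command line: name --pt "numbers of a row" for each row, then --argument value for the rest. step_arm: Moves the arm, as the interface text tells. Its arguments: {"type":"object","properties":{"offset":{"type":"array","items":{"type":"array","items":{"type":"number"}}},"twist":{"type":"array","items":{"type":"number"}},"claw":{"type":"number"},"newtons":{"type":"number"}},"required":["offset","twist"]}

```bash
mkdir -p pics
cat > h.py <<'E'
import numpy as np, cv2
from rig import state, cams, workorder, ctrl
def pts(name,depth):
    p=cams.camera_params(name)
    v,u=np.mgrid[0:420,0:560]
    K=np.array([[p['fx'],0,p['cx']],[0,p['fy'],p['cy']],[0,0,1]],float)
    uv=np.stack([u,v],-1).reshape(-1,1,2).astype(np.float64)
    n=cv2.undistortPoints(uv,K,np.array([p['k1'],0,0,0],float)).reshape(420,560,2)
    c=np.stack([n[...,0]*depth,-n[...,1]*depth,-depth],-1)
    return c@np.array(p['attitude']).T+np.array(p['eye'])
E
python3 - <<'E'
from h import *
s=state();print(s['clock'],s['position'],s['tcp_rot'],s['gripper_width'])
ims=[]
for n in('top','scene'):
    im,d=cams.capture(n);P=pts(n,d);np.savez(n+'.npz',im=im,d=d,P=P)
    cv2.imwrite(f'pics/{n}0.png',im)
    print(n,np.round(cams.camera_params(n)['eye'],3))
E
```

```text
0.0 [ 0.15013753 -0.60635858  0.23072439] [[ 9.70673201e-01  2.40402576e-01 -3.72662465e-04]
 [ 2.40402844e-01 -9.70672596e-01  1.08790101e-03]
 [-1.00199037e-04 -1.14558547e-03 -9.99999339e-01]] 0.08524306351509375
top [0.263 0.009 1.678]
scene [1.34  0.486 0.815]
```

View pics/top0.png

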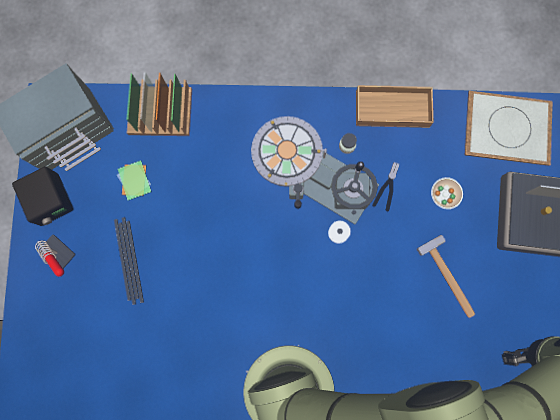

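View pics/scene0.png

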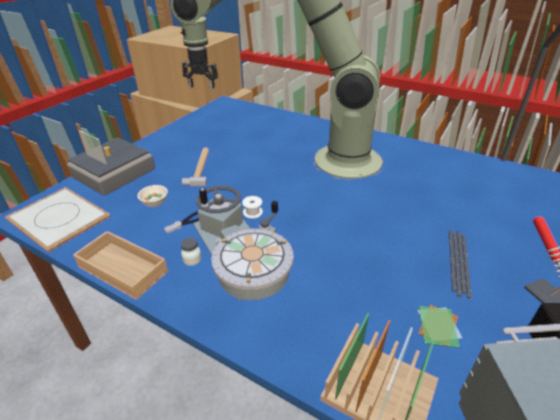

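Run:
```python
from h import *
z=np.load('top.npz');P=z['P'];im=z['im']
c=im[100:250,235:425];cv2.imwrite('pics/c.png',cv2.resize(c,None,fx=4,fy=4,interpolation=cv2.INTER_CUBIC))
Z=P[...,2]
reg=np.zeros(Z.shape,bool);reg[100:250,235:425]=1
def fitc(Q):
    A=np.c_[2*Q[:,:2],np.ones(len(Q))];b=(Q[:,:2]**2).sum(1)
    s=np.linalg.lstsq(A,b,rcond=None)[0];return s[:2],np.sqrt(s[2]+s[:2]@s[:2])
v,u=np.mgrid[0:420,0:560]
for lab,cond in {'table':(u<328)&(v<190)&(Z>.07)&(Z<.095),'rim':(u>325)&(Z>.117)&(Z<.135),'crank':(u>325)&(Z>.15),'knob':(u<325)&(u>285)&(v>180)&(Z>.105),'arm':(u<325)&(u>285)&(v>175)&(Z>.082)&(Z<.105)}.items():
    m=reg&cond;Q=P[m]
    print(lab,m.sum(),Q.mean(0).round(4),Q.min(0).round(4),Q.max(0).round(4),'pix',u[m].mean().round(1),v[m].mean().round(1))
    h,_=cv2.findContours(m.astype(np.uint8),0,cv2.CHAIN_APPROX_NONE)
    k=max(h,key=cv2.contourArea)[:,0]
    print('  circ',fitc(P[k[:,1],k[:,0]]))
    if lab in('crank','knob'):print(Q.round(3).tolist()[:60])
z=np.load('scene.npz');P=z['P'];Z=P[...,2]
v,u=np.mgrid[0:420,0:560]
for lab,c in {'knob':(abs(u-275)<12)&(abs(v-208)<12)&(Z>.1),'crank':(abs(u-203)<10)&(abs(v-195)<14)&(Z>.14)}.items():
    Q=P[c];print(lab,len(Q),Q.mean(0).round(4),Q.min(0).round(4),Q.max(0).round(4))
```

```text
table 3777 [0.7235 0.0222 0.0853] [ 0.6035 -0.0962  0.07  ] [0.8365 0.1311 0.095 ] pix 286.4 151.1
  circ (array([0.72563273, 0.02150748]), np.float64(0.10866307218741512))
rim 777 [ 0.6058 -0.1777  0.1277] [ 0.5433 -0.2478  0.1171] [ 0.6765 -0.1112  0.1349] pix 353.5 187.1
  circ (array([ 0.60774385, -0.17838485]), np.float64(0.05734077866819455))
crank 117 [ 0.4588 -0.0887  0.9327] [ 0.2628 -0.1986  0.1506] [0.6682 0.0094 1.6776] pix 366.8 174.7
  circ (array([ 0.65982035, -0.18914516]), np.float64(0.00908130986531488))
[[0.263, 0.009, 1.678], [0.263, 0.009, 1.678], [0.263, 0.009, 1.678], [0.263, 0.009, 1.678], [0.263, 0.009, 1.678], [0.263, 0.009, 1.678], [0.263, 0.009, 1.678], [0.263, 0.009, 1.678], [0.263, 0.009, 1.678], [0.263, 0.009, 1.678], [0.263, 0.009, 1.678], [0.263, 0.009, 1.678], [0.263, 0.009, 1.678], [0.263, 0.009, 1.678], [0.263, 0.009, 1.678], [0.263, 0.009, 1.678], [0.263, 0.009, 1.678], [0.263, 0.009, 1.678], [0.263, 0.009, 1.678], [0.263, 0.009, 1.678], [0.263, 0.009, 1.678], [0.668, -0.184, 0.179], [0.667, -0.186, 0.185], [0.668, -0.19, 0.181], [0.667, -0.192, 0
[... 2035 characters left out ...]
0.134], [0.548, -0.004, 0.111], [0.546, -0.007, 0.127], [0.544, -0.01, 0.136], [0.544, -0.013, 0.136], [0.544, -0.016, 0.136], [0.545, -0.019, 0.13], [0.548, -0.022, 0.115], [0.546, -0.007, 0.109], [0.544, -0.01, 0.117], [0.544, -0.013, 0.12], [0.544, -0.016, 0.118], [0.545, -0.019, 0.116], [0.263, 0.009, 1.678], [0.263, 0.009, 1.678], [0.263, 0.009, 1.678]]
arm 181 [ 0.6137 -0.01    0.0921] [ 0.5438 -0.0481  0.082 ] [0.6471 0.0216 0.1046] pix 296.3 185.9
  circ (array([ 0.61272315, -0.00446142]), np.float64(0.02795798566293649))
knob 81 [0.5947 0.0143 0.154 ] [ 0.5441 -0.0238  0.101 ] [1.3404 0.4865 0.815 ]
crank 104 [ 0.6763 -0.1726  0.1762] [ 0.6477 -0.1976  0.1401] [1.3404 0.4865 0.815 ]
```

View pics/c.png

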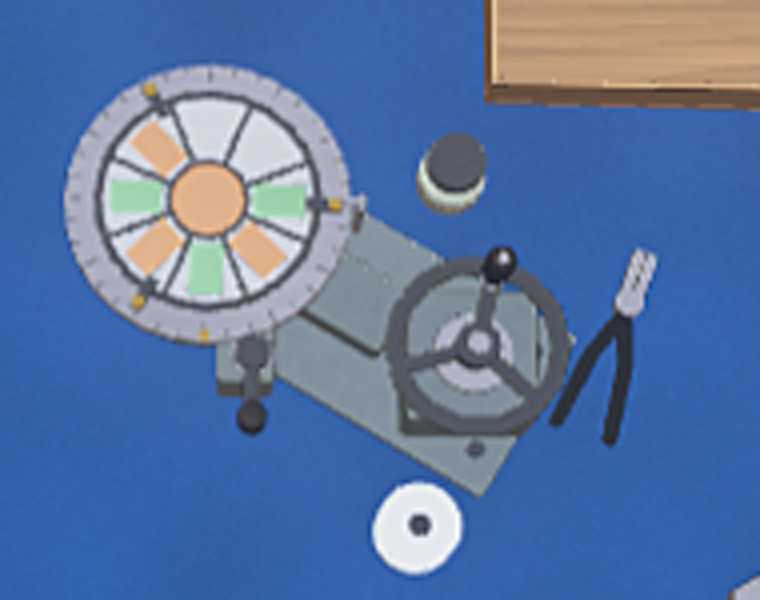

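Top view: wheel hub is at crop (478,342), crank at (500,265), knob at (252,415) and table centre at (208,200). The indexer axes are nearly aligned with the world: wheel axis ≈(0.607,-0.178), pivot ≈(0.607,-0.013), knob ≈(0.552,-0.013).

step_arm --pt "10 -9 0" --pt "20 -18 0" --pt "22 -20 0" --pt "22 -20 0" --pt "22 -20 0" --pt "22 -20 0" --pt "22 -20 0" --pt "22 -20 0" --pt "22 -20 0" --pt "22 -20 0" --pt "22 -20 0" --pt "22 -20 0" --twist '[0,0,0,0,0,0,0,0,0,0,0,0]' --claw -0.2 --newtons 40

```text
clock: 1.3
position: [0.3388, -0.3243, 0.2313]
tcp_rot: [[0.971, 0.241, -0.0], [0.241, -0.971, 0.0], [-0.0, -0.0, -1.0]]
wrist_force: [0.0, -1.1, -0.0]
gripper_width: 0.051
gripper_force: 0.0
```

step_arm --pt "22 -20 0" --pt "22 -20 0" --pt "22 -20 0" --pt "22 -20 0" --pt "22 -20 0" --pt "22 -20 0" --pt "22 -20 0" --pt "22 -20 0" --pt "22 -20 0" --pt "22 -20 0" --pt "22 -20 0" --pt "22 -20 0" --twist '[0,0,0,0,0,0,0,0,0,0,0,0]'

```text
clock: 2.5
position: [0.5368, -0.028, 0.2312]
tcp_rot: [[0.971, 0.241, -0.0], [0.241, -0.971, -0.0], [-0.0, -0.0, -1.0]]
wrist_force: [0.2, 0.1, 0.7]
gripper_width: 0.051
gripper_force: 0.0
```

step_arm --pt "0 0 0" --pt "0 0 0" --pt "0 0 0" --pt "0 0 0" --pt "0 0 0" --pt "0 0 0" --pt "0 0 0" --pt "0 0 0" --twist '[-8,-8,-8,-8,-8,-8,-8,-8]'

```text
clock: 3.3
position: [0.5363, -0.0291, 0.2312]
tcp_rot: [[0.203, 0.979, -0.0], [0.979, -0.203, -0.0], [-0.0, -0.0, -1.0]]
wrist_force: [0.3, -0.2, 0.4]
gripper_width: 0.0515
gripper_force: 0.0
```

Run:
```python
from h import *
s=state();print(s['clock'],s['position'],s['tcp_rot'],s['gripper_width'],s['joint_positions'])
im,d=cams.capture('wrist');P=pts('wrist',d);np.savez('w1.npz',im=im,d=d,P=P);cv2.imwrite('pics/w1.png',im)
P=P[d>0];Q=P[(P[:,2]>.118)&(P[:,2]<.138)&(abs(P[:,0]-.553)<.03)&(abs(P[:,1]+.013)<.03)]
print(len(Q),Q.mean(0),Q.min(0),Q.max(0))
z=np.load('top.npz');P=z['P'].reshape(-1,3)
for n,c,r in(('table',(.7256,.0215),.1),('hub',(.607,-.178),.02),('piv',(.607,-.013),.02)):
    Q=P[(np.hypot(P[:,0]-c[0],P[:,1]-c[1])<r)&(P[:,2]<.5)];print(n,np.percentile(Q[:,2],[50,95,99,100]))
```

```text
3.3 [ 0.53628052 -0.02908694  0.23121496] [[ 2.03179897e-01  9.79141373e-01 -3.19723799e-04]
 [ 9.79141405e-01 -2.03179947e-01 -1.33228810e-04]
 [-1.95411304e-04 -2.85985394e-04 -9.99999940e-01]] 0.05148114598476559 [ 20.19516599  24.37542711 -31.18896023 103.80869394  14.95538107
  55.94579237 -28.9113575 ]
643 [ 0.55176618 -0.01369034  0.13049339] [ 0.54113786 -0.02482949  0.1180448 ] [ 0.56243696 -0.00405337  0.13375356]
table [0.08679083 0.09402399 0.09673108 0.10227881]
hub [0.1288465  0.13610497 0.14046537 0.14596143]
piv [0.09268583 0.10369242 0.10603578 0.10648342]
```

View pics/w1.png

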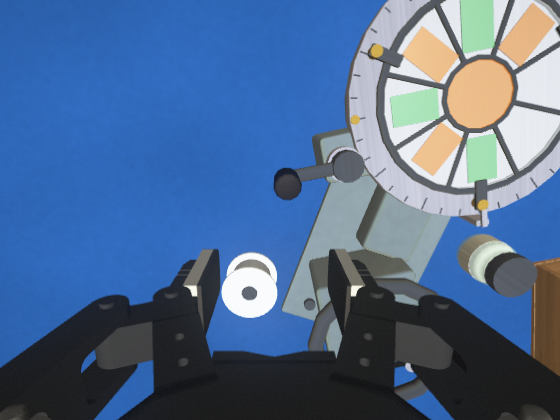

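The wrist view shows the knob at (287,183), clear between the fingers' lanes. The measured centre is (0.5518,-0.0140). Descending.

step_arm --pt "9 6 0" --pt "9 6 20" --pt "0 0 20" --pt "0 0 20" --pt "0 0 20" --pt "0 0 20" --pt "0 0 15" --pt "0 0 10" --pt "0 0 4" --pt "0 0 0" --twist '[0,0,0,0,0,0,0,0,0,0]'

```text
clock: 4.35
position: [0.5525, -0.0145, 0.1022]
tcp_rot: [[0.21, 0.978, -0.0], [0.978, -0.21, 0.0], [-0.0, -0.0, -1.0]]
wrist_force: [0.2, -0.6, 0.9]
gripper_width: 0.0515
gripper_force: 0.0
```

step_arm --pt "0 0 0" --pt "0 0 0" --pt "0 0 0" --pt "0 0 0" --pt "0 0 0" --pt "0 0 0" --pt "0 0 0" --pt "0 0 0" --twist '[0,0,0,0,0,0,0,0]' --claw 1 --newtons 30

```text
clock: 5.15
position: [0.5504, -0.0148, 0.1027]
tcp_rot: [[0.21, 0.978, -0.004], [0.978, -0.21, -0.001], [-0.002, -0.003, -1.0]]
wrist_force: [-16.8, 0.7, 14.3]
gripper_width: 0.0211
gripper_force: 30.7
```

Run:
```python
from h import *
s=state();p=s['position'];R=np.array(s['tcp_rot']);print(s['clock'],p,R.round(3).tolist(),s['gripper_width'],s['gripper_force'],s['wrist_force'])
# refined fits from wrist view 1
z=np.load('w1.npz');P=z['P'];ok=z['d']>0
c=np.array([.607,-.0137])
print('pivot pts',[P[ok&(np.hypot(P[...,0]-c[0],P[...,1]-c[1])<.025)&(P[...,2]>.098)&(P[...,2]<.115)].__getattribute__(f)(0).round(4) for f in('mean','min','max')])
r=p[:2]-c;print('r',np.hypot(*r),np.degrees(np.arctan2(*r[::-1])))
# swing: steps of 8 deg clockwise, twist along; tool frame rotates too so offsets are constant
a=np.radians(-8);Rz=np.array([[np.cos(a),-np.sin(a)],[np.sin(a),np.cos(a)]])
d=Rz@r-r;print('row',(R.T@np.r_[d,0]*1000).round(2))
```

```text
5.15 [ 0.55039142 -0.01477258  0.10272062] [[0.21, 0.978, -0.004], [0.978, -0.21, -0.001], [-0.002, -0.003, -1.0]] 0.02106053666209658 30.651988685131073 [-16.84717602   0.74041724  14.25867634]
pivot pts [array([ 0.6063, -0.0152,  0.0984]), array([ 0.5935, -0.0276,  0.098 ]), array([ 0.6194, -0.0026,  0.0996])]
r 0.056618744241764773 -178.91452465843972
row [ 7.8  -1.26 -0.01]
```

step_arm --pt "0 -2 0" --pt "0 0 0" --pt "7.6 -1.1 0" --pt "7.6 -1.1 0" --pt "7.6 -1.1 0" --pt "7.6 -1.1 0" --pt "7.6 -1.1 0" --twist '[0,0,8,8,8,8,8]'

```text
clock: 5.85
position: [0.5635, 0.0211, 0.1028]
tcp_rot: [[0.793, 0.609, 0.0], [0.609, -0.793, -0.0], [0.0, 0.001, -1.0]]
wrist_force: [-0.9, -5.1, 2.4]
gripper_width: 0.0212
gripper_force: 30.4
```

step_arm --pt "7.6 -1.1 0" --pt "7.6 -1.1 0" --pt "7.6 -1.1 0" --pt "7.6 -1.1 0" --pt "7.6 -1.1 0" --pt "7.6 -1.1 0" --pt "0 0 0" --pt "0 0 0" --twist '[8,8,8,8,8,8,0,0]'

```text
clock: 6.65
position: [0.604, 0.0403, 0.1028]
tcp_rot: [[0.984, -0.176, 0.001], [-0.176, -0.984, -0.001], [0.001, 0.001, -1.0]]
wrist_force: [-1.2, -3.9, 3.6]
gripper_width: 0.021
gripper_force: 30.7
```

step_arm --pt "0 0 0" --pt "0 0 0" --pt "0 0 0" --pt "0 0 -10" --pt "0 0 -20" --pt "0 0 -30" --pt "0 0 -40" --pt "0 0 -40" --pt "0 10 0" --pt "5 20 0" --pt "5 26 0" --pt "5 30 0" --twist '[0,0,0,0,0,0,0,0,0,0,0,0]' --claw -0.2

```text
clock: 7.85
position: [0.6031, -0.0467, 0.2429]
tcp_rot: [[0.985, -0.174, 0.001], [-0.174, -0.985, 0.0], [0.0, -0.001, -1.0]]
wrist_force: [1.0, 0.2, -0.6]
gripper_width: 0.0513
gripper_force: 0.0
```

step_arm --pt "5 30 0" --pt "5 30 0" --pt "5 30 0" --pt "0 26 0" --pt "0 14 0" --pt "0 0 0" --pt "0 0 0" --twist '[0,0,0,0,0,0,0]'

```text
clock: 8.55
position: [0.5953, -0.1759, 0.2425]
tcp_rot: [[0.985, -0.175, 0.0], [-0.175, -0.985, 0.001], [0.0, -0.001, -1.0]]
wrist_force: [0.5, 0.0, -1.2]
gripper_width: 0.051
gripper_force: 0.0
```

Run:
```python
from h import *
s=state();print(s['clock'],s['position'],np.round(s['tcp_rot'],3).tolist(),s['joint_positions'])
im,d=cams.capture('wrist');P=pts('wrist',d);np.savez('w2.npz',im=im,d=d,P=P);cv2.imwrite('pics/w2.png',im)
P=P[d>0]
near=lambda c,r:np.hypot(P[:,0]-c[0],P[:,1]-c[1])<r
def st(n,m):
    Q=P[m];print(n,len(Q));
    if len(Q):print(Q.mean(0).round(4),Q.min(0).round(4),Q.max(0).round(4),((Q.min(0)+Q.max(0))/2).round(4))
st('crank',near((.659,-.189),.025)&(P[:,2]>.172)&(P[:,2]<.2))
st('hub',near((.606,-.178),.02)&(P[:,2]>.125)&(P[:,2]<.16))
st('rim',near((.606,-.178),.085)&(P[:,2]>.12)&(P[:,2]<.133))
```

```text
8.55 [ 0.59533659 -0.17590377  0.24246392] [[0.985, -0.175, 0.0], [-0.175, -0.985, 0.001], [0.0, -0.001, -1.0]] [ 11.71298038  28.85669556  -1.02400375  91.65885638   0.52367905
  59.4863356  -89.5013995 ]
crank 941
[ 0.6599 -0.1907  0.1805] [ 0.6491 -0.2013  0.1744] [ 0.6704 -0.1802  0.1841] [ 0.6597 -0.1907  0.1792]
hub 1290
[ 0.6097 -0.1799  0.1293] [ 0.5926 -0.1968  0.125 ] [ 0.6256 -0.1587  0.1341] [ 0.6091 -0.1777  0.1296]
rim 10200
[ 0.6103 -0.18    0.126 ] [ 0.5422 -0.2485  0.12  ] [ 0.6764 -0.1116  0.133 ] [ 0.6093 -0.18    0.1265]
```

View pics/w2.png

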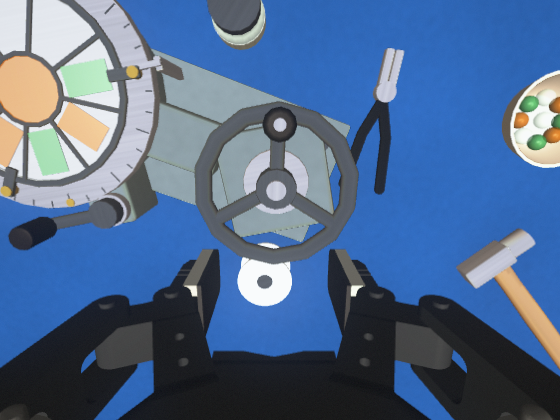

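The wrist view shows the lever swung off, with the knob lower left, and the crank knob at (280,124) and hub at (276,188). The crank is at (0.660,-0.191) and the axis at (0.609,-0.180).

step_arm --pt "12 0 0" --pt "22 2 0" --pt "22 2 0" --pt "10 0 0" --pt "0 0 15" --pt "0 0 20" --pt "0 0 20" --pt "0 0 20" --pt "0 0 15" --pt "0 0 9" --pt "0 0 0" --twist '[0,0,0,0,0,0,0,0,0,0,0]'

```text
clock: 9.7
position: [0.6588, -0.192, 0.142]
tcp_rot: [[0.985, -0.175, -0.002], [-0.175, -0.985, 0.001], [-0.002, -0.0, -1.0]]
wrist_force: [1.1, -0.3, 0.3]
gripper_width: 0.0508
gripper_force: 0.0
```

step_arm --pt "0 0 0" --pt "0 0 0" --pt "0 0 0" --pt "0 0 0" --pt "0 0 0" --pt "0 0 0" --pt "0 0 0" --pt "0 0 0" --twist '[0,0,0,0,0,0,0,0]' --claw 1 --newtons 40

```text
clock: 10.5
position: [0.6599, -0.1925, 0.1444]
tcp_rot: [[0.985, -0.175, 0.002], [-0.175, -0.985, -0.0], [0.002, -0.0, -1.0]]
wrist_force: [-0.5, 1.9, 6.3]
gripper_width: 0.021
gripper_force: 39.2
```

```bash
cat > circ.py <<'E'
from h import *
import sys
c=np.array([float(sys.argv[1]),float(sys.argv[2])]);st=float(sys.argv[3])
s=state();p=np.array(s['position']);R=np.array(s['tcp_rot'])
r=p[:2]-c;print(p.round(4),'r',np.hypot(*r).round(4),'ang',np.degrees(np.arctan2(r[1],r[0])).round(2),s['joint_positions'].round(1) if hasattr(s['joint_positions'],'round') else s['joint_positions'])
a0=np.arctan2(r[1],r[0])
A=a0-np.radians(st)*np.arange(0,25);Q=c+.052*np.c_[np.cos(A),np.sin(A)]
D=np.c_[np.diff(Q,axis=0),np.zeros(24)]@R*1000
for k in(0,12):print([[round(x,1),round(y,1),0] for x,y,_ in D[k:k+12]])
E
python3 circ.py .6085 -.180 15
```

```text
[ 0.6599 -0.1925  0.1444] r 0.0529 ang -13.68 [ 11.9  40.7  -0.9  85.6   0.7  53.6 -89.3]
[[np.float64(-2.6), np.float64(13.3), 0], [np.float64(-6.0), np.float64(12.2), 0], [np.float64(-8.9), np.float64(10.2), 0], [np.float64(-11.3), np.float64(7.6), 0], [np.float64(-12.8), np.float64(4.4), 0], [np.float64(-13.5), np.float64(0.9), 0], [np.float64(-13.3), np.float64(-2.6), 0], [np.float64(-12.2), np.float64(-6.0), 0], [np.float64(-10.2), np.float64(-8.9), 0], [np.float64(-7.6), np.float64(-11.3), 0], [np.float64(-4.4), np.float64(-12.8), 0], [np.float64(-0.9), np.float64(-13.5), 0]]
[[np.float64(2.6), np.float64(-13.3), 0], [np.float64(6.0), np.float64(-12.2), 0], [np.float64(8.9), np.float64(-10.2), 0], [np.float64(11.3), np.float64(-7.6), 0], [np.float64(12.8), np.float64(-4.4), 0], [np.float64(13.5), np.float64(-0.9), 0], [np.float64(13.3), np.float64(2.6), 0], [np.float64(12.2), np.float64(6.0), 0], [np.float64(10.2), np.float64(8.9), 0], [np.float64(7.6), np.float64(11.3), 0], [np.float64(4.4), np.float64(12.8), 0], [np.float64(0.9), np.float64(13.5), 0]]
```

step_arm --pt "-2.6 13.3 0" --pt "-6 12.2 0" --pt "-8.9 10.2 0" --pt "-11.3 7.6 0" --pt "-12.8 4.4 0" --pt "-13.5 0.9 0" --pt "0 0 0" --twist '[0,0,0,0,0,0,0]'

```text
clock: 11.2
position: [0.5959, -0.2305, 0.1443]
tcp_rot: [[0.984, -0.176, 0.001], [-0.176, -0.984, 0.0], [0.001, -0.0, -1.0]]
wrist_force: [-2.1, 2.0, 4.3]
gripper_width: 0.0209
gripper_force: 39.7
```

step_arm --pt "-13.3 -2.6 0" --pt "-12.2 -6 0" --pt "-10.2 -8.9 0" --pt "-7.6 -11.3 0" --pt "-4.4 -12.8 0" --pt "-0.9 -13.5 0" --pt "2.6 -13.3 0" --pt "6 -12.2 0" --pt "8.9 -10.2 0" --pt "11.3 -7.6 0" --pt "12.8 -4.4 0" --pt "13.5 -0.9 0" --twist '[0,0,0,0,0,0,0,0,0,0,0,0]'

```text
clock: 12.4
position: [0.6219, -0.1295, 0.1443]
tcp_rot: [[0.985, -0.175, 0.001], [-0.175, -0.985, -0.001], [0.001, 0.0, -1.0]]
wrist_force: [-5.1, -7.3, 13.2]
gripper_width: 0.0209
gripper_force: 41.0
```

step_arm --pt "13.3 2.6 0" --pt "12.2 6 0" --pt "10.2 8.9 0" --pt "7.6 11.3 0" --pt "4.4 12.8 0" --pt "0.9 13.5 0" --pt "0 0 0" --twist '[0,0,0,0,0,0,0]'

```text
clock: 13.1
position: [0.6594, -0.1946, 0.1443]
tcp_rot: [[0.984, -0.177, 0.001], [-0.177, -0.984, -0.001], [0.001, 0.001, -1.0]]
wrist_force: [-1.9, -2.0, 9.5]
gripper_width: 0.0209
gripper_force: 41.0
```

One turn is done and tracking well. Now turn two.

step_arm --pt "-2.6 13.3 0" --pt "-6 12.2 0" --pt "-8.9 10.2 0" --pt "-11.3 7.6 0" --pt "-12.8 4.4 0" --pt "-13.5 0.9 0" --pt "-13.3 -2.6 0" --pt "-12.2 -6 0" --pt "-10.2 -8.9 0" --pt "-7.6 -11.3 0" --pt "-4.4 -12.8 0" --pt "-0.9 -13.5 0" --twist '[0,0,0,0,0,0,0,0,0,0,0,0]'

```text
clock: 14.3
position: [0.5587, -0.1681, 0.1443]
tcp_rot: [[0.984, -0.176, 0.002], [-0.176, -0.984, -0.001], [0.002, 0.001, -1.0]]
wrist_force: [3.9, -4.6, 8.7]
gripper_width: 0.0208
gripper_force: 40.7
```

step_arm --pt "2.6 -13.3 0" --pt "6 -12.2 0" --pt "8.9 -10.2 0" --pt "11.3 -7.6 0" --pt "12.8 -4.4 0" --pt "13.5 -0.9 0" --pt "13.3 2.6 0" --pt "12.2 6 0" --pt "10.2 8.9 0" --pt "7.6 11.3 0" --pt "4.4 12.8 0" --pt "0.9 13.5 0" --twist '[0,0,0,0,0,0,0,0,0,0,0,0]'

```text
clock: 15.5
position: [0.6602, -0.192, 0.1443]
tcp_rot: [[0.985, -0.174, 0.001], [-0.174, -0.985, 0.001], [0.001, -0.001, -1.0]]
wrist_force: [-5.6, 5.2, 14.2]
gripper_width: 0.0209
gripper_force: 41.1
```

Turn three, with a short pause at the end.

step_arm --pt "-2.6 13.3 0" --pt "-6 12.2 0" --pt "-8.9 10.2 0" --pt "-11.3 7.6 0" --pt "-12.8 4.4 0" --pt "-13.5 0.9 0" --pt "-13.3 -2.6 0" --pt "-12.2 -6 0" --pt "-10.2 -8.9 0" --pt "-7.6 -11.3 0" --pt "-4.4 -12.8 0" --pt "-0.9 -13.5 0" --twist '[0,0,0,0,0,0,0,0,0,0,0,0]'

```text
clock: 16.7
position: [0.5587, -0.1681, 0.1443]
tcp_rot: [[0.984, -0.176, 0.002], [-0.176, -0.984, -0.001], [0.002, 0.001, -1.0]]
wrist_force: [3.7, -4.2, 7.3]
gripper_width: 0.021
gripper_force: 40.7
```

step_arm --pt "2.6 -13.3 0" --pt "6 -12.2 0" --pt "8.9 -10.2 0" --pt "11.3 -7.6 0" --pt "12.8 -4.4 0" --pt "13.5 -0.9 0" --pt "13.3 2.6 0" --pt "12.2 6 0" --pt "10.2 8.9 0" --pt "7.6 11.3 0" --pt "4.4 12.8 0" --pt "0.9 13.5 0" --twist '[0,0,0,0,0,0,0,0,0,0,0,0]'

```text
clock: 17.9
position: [0.6602, -0.192, 0.1443]
tcp_rot: [[0.985, -0.175, 0.001], [-0.175, -0.985, 0.001], [0.001, -0.001, -1.0]]
wrist_force: [-7.0, 4.8, 13.9]
gripper_width: 0.0209
gripper_force: 41.1
```

step_arm --pt "0 0 0" --pt "0 0 0" --pt "0 0 0" --pt "0 0 0" --pt "0 0 0" --twist '[0,0,0,0,0]'

```text
clock: 18.4
position: [0.6598, -0.1929, 0.1443]
tcp_rot: [[0.984, -0.175, 0.001], [-0.175, -0.984, -0.001], [0.001, 0.001, -1.0]]
wrist_force: [-1.9, -1.8, 9.5]
gripper_width: 0.0212
gripper_force: 41.0
```

step_arm --pt "0 0 0" --pt "0 0 0" --pt "0 0 0" --pt "0 0 0" --pt "0 0 -10" --pt "0 0 -20" --pt "0 0 -30" --pt "0 0 -40" --pt "-5 -10 0" --pt "-10 -20 0" --pt "-11 -25 0" --pt "-11 -25 0" --twist '[0,0,0,0,0,0,0,0,0,0,0,0]' --claw -0.2

```text
clock: 19.6
position: [0.6366, -0.1064, 0.2437]
tcp_rot: [[0.984, -0.176, 0.0], [-0.176, -0.984, 0.0], [0.0, -0.0, -1.0]]
wrist_force: [0.2, 1.3, 0.9]
gripper_width: 0.0514
gripper_force: 0.0
```

step_arm --pt "-11 -25 0" --pt "-11 -25 0" --pt "-11 -25 0" --pt "-11 -25 0" --pt "-10 -25 0" --pt "-5 -15 0" --pt "0 0 0" --pt "0 0 0" --twist '[0,0,0,0,0,0,0,0]'

```text
clock: 20.4
position: [0.6037, 0.0401, 0.2435]
tcp_rot: [[0.984, -0.175, 0.0], [-0.175, -0.984, -0.001], [0.0, 0.0, -1.0]]
wrist_force: [-0.1, 0.3, -0.5]
gripper_width: 0.0509
gripper_force: 0.0
```

Run:
```python
from h import *
s=state();p=np.array(s['position']);R=np.array(s['tcp_rot']);print(s['clock'],p,s['joint_positions'],s['gripper_width'])
print('to knob',(R.T@(np.array([.604,.0403,.1028])-p)*1000).round(1))
im,d=cams.capture('scene');z=np.load('scene.npz')
cv2.imwrite('pics/s2.png',cv2.resize(np.hstack([z['im'][165:310,150:350],im[165:310,150:350]]),None,fx=2,fy=2))
```

```text
20.4 [0.60366159 0.04012277 0.2434981 ] [  -7.09760399   27.33547922   -3.34615023   94.0063615     1.83598129
   58.6979273  -111.13032407] 0.05092778550899722
to knob [  0.2  -0.3 140.7]
```

View pics/s2.png

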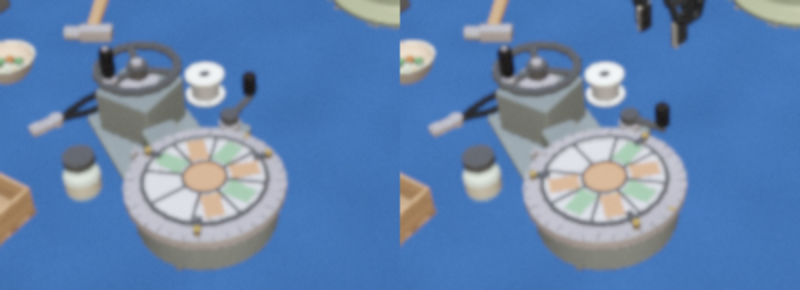

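The scene comparison shows the table turned a quarter, the crank back where it was and the lever still off. A dog now sits near the lever, so I'll descend slightly high and swing back.

step_arm --pt "0 0 20" --pt "0 0 25" --pt "0 0 25" --pt "0 0 25" --pt "0 0 20" --pt "0 0 15" --pt "0 0 9" --pt "0 0 0" --twist '[0,0,0,0,0,0,0,0]'

```text
clock: 21.25
position: [0.6032, 0.0403, 0.1035]
tcp_rot: [[0.984, -0.176, -0.001], [-0.176, -0.984, -0.0], [-0.001, 0.001, -1.0]]
wrist_force: [-0.0, -0.1, -0.2]
gripper_width: 0.0512
gripper_force: 0.0
```

step_arm --pt "0 0 0" --pt "0 0 0" --pt "0 0 0" --pt "0 0 0" --pt "0 0 0" --pt "0 0 0" --pt "0 0 0" --pt "0 0 0" --twist '[0,0,0,0,0,0,0,0]' --claw 1 --newtons 30

```text
clock: 22.05
position: [0.6041, 0.0403, 0.1054]
tcp_rot: [[0.984, -0.176, 0.002], [-0.176, -0.984, -0.0], [0.002, 0.0, -1.0]]
wrist_force: [-0.8, -3.9, 7.1]
gripper_width: 0.0208
gripper_force: 29.7
```

Run:
```python
from h import *
s=state();p=np.array(s['position']);R=np.array(s['tcp_rot'])
r=p[:2]-[.6055,-.015];r*=.055/np.hypot(*r)
a=np.radians(8);Rz=np.array([[np.cos(a),-np.sin(a)],[np.sin(a),np.cos(a)]])
print(p,np.degrees(np.arctan2(r[1],r[0])),(R.T@np.r_[Rz@r-r,0]*1000).round(2))
```

```text
[0.60407902 0.04029169 0.10537368] 91.4721630595584 [-7.39  2.06 -0.01]
```

step_arm --pt "-7.4 2.1 0" --pt "-7.4 2.1 0" --pt "-7.4 2.1 0" --pt "-7.4 2.1 0" --pt "-7.4 2.1 0" --pt "-7.4 2.1 0" --pt "0 0 0" --twist '[-8,-8,-8,-8,-8,-8,0]'

```text
clock: 22.75
position: [0.5633, 0.0208, 0.1054]
tcp_rot: [[0.786, 0.618, 0.002], [0.618, -0.786, 0.0], [0.001, 0.001, -1.0]]
wrist_force: [-0.9, 0.0, 4.9]
gripper_width: 0.0212
gripper_force: 29.8
```

step_arm --pt "-7.4 2.1 0" --pt "-7.4 2.1 0" --pt "-7.4 2.1 0" --pt "-7.4 2.1 0" --pt "-7.4 2.1 0" --pt "0 0 0" --pt "0 0 0" --twist '[-8,-8,-8,-8,-8,0,0]'

```text
clock: 23.45
position: [0.5503, -0.0142, 0.1053]
tcp_rot: [[0.21, 0.978, 0.001], [0.978, -0.21, -0.0], [0.0, 0.001, -1.0]]
wrist_force: [-3.0, -0.8, 11.1]
gripper_width: 0.021
gripper_force: 30.6
```

step_arm --pt "-2 0 0" --pt "0 0 0" --twist '[0,0]'

```text
clock: 23.65
position: [0.5503, -0.0151, 0.1053]
tcp_rot: [[0.209, 0.978, 0.002], [0.978, -0.209, 0.001], [0.001, 0.002, -1.0]]
wrist_force: [-1.8, 4.2, 8.6]
gripper_width: 0.0208
gripper_force: 30.3
```

step_arm --pt "0 0 0" --pt "0 0 0" --pt "0 0 0" --pt "0 0 0" --pt "0 0 -10" --pt "0 0 -20" --pt "0 0 -30" --pt "0 0 -40" --pt "0 0 -30" --pt "0 0 0" --pt "0 0 0" --twist '[0,0,0,0,0,0,0,0,0,0,0]' --claw -0.2

```text
clock: 24.75
position: [0.5497, -0.0161, 0.2351]
tcp_rot: [[0.21, 0.978, 0.001], [0.978, -0.21, -0.0], [-0.0, 0.001, -1.0]]
wrist_force: [0.2, 0.4, -0.3]
gripper_width: 0.0509
gripper_force: 0.0
```

Run:
```python
from h import *
print(state()['clock'],state()['position'])
im,d=cams.capture('wrist');P=pts('wrist',d)[d>0]
Q=P[(P[:,2]>.118)&(P[:,2]<.138)&(abs(P[:,0]-.553)<.03)&(abs(P[:,1]+.013)<.03)]
print(len(Q),Q.mean(0),Q.min(0),Q.max(0))
im,d=cams.capture('scene');z=np.load('scene.npz')
cv2.imwrite('pics/s3.png',cv2.resize(np.hstack([z['im'][125:330,0:350],im[125:330,0:350]]),(800,234)))
```

```text
24.75 [ 0.54967299 -0.01612724  0.23507147]
614 [ 0.5515401  -0.01426481  0.12950085] [ 0.54082914 -0.02638869  0.11808364] [ 0.5621728  -0.00481348  0.13216748]
```

View pics/s3.png

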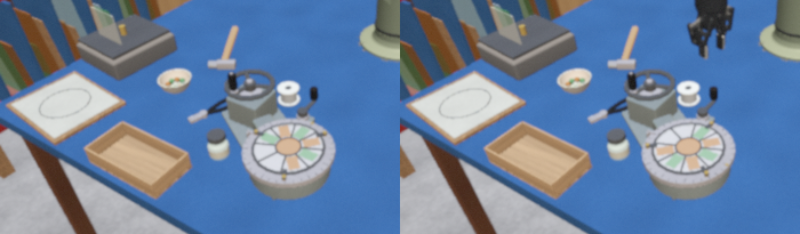

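The before/after view shows the lever back on (knob at (714,92), matching (314,92) before), the crank unchanged and nothing else displaced. The gripper is clear.

```bash
python3 -c "
from rig import workorder
print(workorder.hand_in())"
```

```text
the job is handed in; nothing more can be done
None
```

I swung the clamp off, turned the handwheel three full turns clockwise so the crank ended within about 0.5° of its start, swung the clamp back on and handed the job in at about 25 s of the 67 s limit; the before/after pictures show nothing else moved, but the hand-in returned no verdict.

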